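# Nudge a tile home into the corner of a squaring board

## Task

Pick up the hardwood wedge and use its blunt thick end to nudge the terracotta tile across the squaring board until one edge lies flush along the long fence and the neighbouring edge is right up against the stop. The tile chips easily, so push it gently and slowly with the wedge only, never with the gripper, and leave it lying flat on the board; then lay the wedge down on the bench off the board and let go. Leave the tin, the brush and the folding rule where they are.

Things in the scene. Friction and masses are not known exactly. Their poses are not given: they have to be found in the camera images.
- board: squaring board screwed to the bench: plywood base 200 (x) by 260 (y) by 12 mm thick, in a different place and turn at each start; origin at the centre of its underside. A wooden fence, 18 mm wide, 16 mm high above the base, runs along its whole far (+x) edge with its inner face in the plane x = +75 mm; an adjustable wooden stop crosses its +y (left) end. All are hard and fixed
- stop_end (a point): a brass rivet in the base by the board's +y edge, at (0, 125, 12) mm in the board's frame. The stop, 145 mm long (x), 18 wide, 16 high above the base, with two brass nuts, is bolted tight on the -y side of it, square to the fence; its inner face (towards -y) lies anywhere from y = 50 to 95 mm in the board's frame. Its place is not measured: find it by eye or feel
- tile_mid (a point): centre of the terracotta tile, a plain flat slab 90 (its x) by 120 (its y) by 12 mm (z, up), about 0.2 to 0.4 kg, lying loose on the board's base right of its middle, turned by up to 0.2 rad from the board's axes. Home, its +x edge lies along the fence and its +y edge touches the stop
- wedge_mid (a point): middle of the hardwood wedge (half of 120 mm length, 36 mm width and 28 mm height) lying flat on the bench right of the board; 50 g. Its y axis runs along its length: the thick end, a flat upright face 36 wide and 27 mm high, is at y = -60 mm; the thin end (3 mm high) at y = +60. The top slopes evenly. Sides are upright and parallel: grasp across x, best at y = -10 to -20 mm (balance point)
- tin: grey metal tin, 72 mm across, 80 mm high, standing to the left of the board; origin at the centre of its underside. Bystander
- brush: flat paste brush, 36 by 198 by 15 mm, lying along y at the bench's far edge, right of the board; origin at the centre of its underside. Bystander
- folding_rule: folded wooden rule, 22 by 204 by 16 mm, lying at the near side of the bench; origin at the centre of its underside. Bystander
Not all that is in view belongs to the job. What is shaped like the part that bears wedge_mid but yellow is not meant.

How it is judged:
On the way, in this order (a step that is already met when the one before it is completed fails the run):
1. the wedge is held clear of the bench (height (world z) of wedge_mid above 0.022 m and contact force between the fingers and wedge above 1 N), for 0.2 s.
2. the tile lies flush against fence and stop while the wedge is still in the gripper (contact force between the fingers and wedge above 1 N and x of tile_mid in the frame of board above 0.028 m and y of stop_c0 in the frame of tile below 0.071 m and angle between the x axis of tile and the x axis of board, either way round below 0.025 rad), for 0.2 s.
At the end, for the whole second after the job is handed in: The tile lies flat and at rest in the corner, within 2 mm of the fence and within 2 mm of the stop and square to the board within 0.025 rad; the wedge lies at rest on the bench, off the board, released (x of tile_mid in the frame of board above 0.028 m and y of stop_c0 in the frame of tile below 0.071 m and angle between the x axis of tile and the x axis of board, either way round below 0.025 rad and angle between tile's own z axis and vertical below 0.05 rad and height (world z) of wedge_mid between 0 and 0.022 m and contact force between wedge and board below 0.05 N and linear speed of each of tile, wedge below 0.01 m/s); the robot touches nothing.
It fails at once if the wedge pushes the tile with more than 20 N (contact force between wedge and tile above 20 N).
It fails at once if the gripper touches the tile (contact force between any of the fingers, the arm and tile above 0.5 N).
It fails at once if the tile is tipped up (angle between tile's own z axis and vertical above 0.12 rad).
It fails at once if the tin, the brush or the folding rule is shifted by more than 15 mm (distance of any of tin, brush, folding_rule from where it was at the start of the episode above 0.015 m).
It also fails if it takes over 72 s, if anything falls off the work surface, if the arm or the gripper's body presses on something with over 40 N, if the wrist force passes 120 N, or if a joint passes its speed limit or range.

## Robot

A 7-joint arm with a two-finger parallel gripper is mounted at the origin on the work surface; the furniture and walls round the work are solid. World frame = base frame: x ahead of the robot, y to its left, z up, the work surface at z = 0. Lengths are in m, angles in rad, forces in N, time in s.
With the tool pointing down it reaches from about 0.4 to 0.9 m from the base axis. Payload 5.5 kg.
Tool frame: the origin (TCP) lies midway between the tips of the shut fingers; the grasp point (between the pads) lies 19 mm behind it (ctrl.grip_depth is the distance from the TCP to the grasp point, in m); z points along the fingers, y is the line along which they close (so a half turn about z gives the same grasp; the last joint's range is limited). The gripper opens to 85 mm and grips with 20 to 120 N. Pads are 22 mm wide; open, the fingers measure 114 mm over their backs; the gripper's body (76 mm by 85 mm) begins 54 mm behind the grasp point. The pads swing forward as they close: fully open they stand 13 mm farther back than shut.
Start: joints at [-0.869, 0.501, -0.427, 1.55, 0.221, 1.138, -0.21], TCP at [0.276, 0.588, 0.231] pointing down, gripper open.
Joint ranges: [-2.88, 2.88], [-0.31, 2.03], [-1.54, 1.56], [0.2, 2.42], [-1.41, 4.55], [0.19, 2.02], [-2.57, 2.57]. Speed limits (rad/s): [2.57, 2.57, 3.14, 3.14, 3.14, 3.14, 3.14].

## Interface

Orientations are given as a rotation vector (axis times angle).
In Python, from station import ctrl gives the robot as it stands. The module is installed in compiled form; this text tells all that it offers.
- The arm moves only by the tool servo_tool, never from a script. Its argument "commands" is a list that holds one entry, the list of rows, each a list of 7 numbers: the closure, from 0 (fully open) to 1 (shut), then the shift along the tool's x, y, z in units of 25 mm (1.0 is 25 mm), then the turn, a rotation vector about the tool's x, y, z in units of 6 degrees (1.0 is 6 degrees). A call has 1 to 12 rows; each row shifts and turns the commanded pose from where the row before left it, along the tool's axes as they then stand; what a row does not reach is not made up. A row lasts 1/8 s, in which the tool goes at most 62.5 mm and 10.7 degrees, less where a joint would pass 70% of its speed; a pose out of reach is approached as far as the arm can. A call is refused whole if a number of a shift passes 1 or a number of a turn 1, either way. A call with a gripper value outside its range is refused whole. The fingers move at their own pace and stop on an object; "squeeze" is the grip in N (left out, the last holds). Time passes only in rows, so rows that do not move let the fingers close. It gives the time, the measured TCP pose, the force, the opening and the grip force at its end, in the units of the state.
- ctrl.read_state(): the state, without advancing time (a new reading comes with each control period).
- ctrl.camera(name): name is "side" or "top" or "wrist"; returns the picture (420x560x3 uint8, red, green, blue); there is no depth.
- ctrl.camera_info(name): a dict with "vertical_fov" (degrees; the focal length in pixels is half the picture's height over the tangent of half this angle, whatever the lens; pixels are square), "cx", "cy" (the principal point, pixels), "dist" ([k1, k2, p1, p2, k3] as OpenCV has them; the pictures are not rectified), "rvec" (rotation vector, rad) and "tvec" (3), from world to camera coordinates, as OpenCV has them. Camera axes: x right, y down, z forward; pixel columns grow to the right and rows downward; lengths in m; the calibration is good to about 2 mm. A picture is of the moment at which its call begins: read the wrist's pose just before it. camera_info takes no time and is no camera call; for the wrist camera it gives the pose at the moment of the call.
- ctrl.close_job(): hands the job in; it is judged then, once.
The state is a dict: "t": time; "joints": joint angles; "dq": joint speeds; "joint_efforts": joint torques, N m; "eef_pos": TCP position; "orientation": TCP orientation; "force": force on the tool from outside, world axes, zero at the start; "torque": the same for the moment, N m; "opening": opening from 0.0 (shut) to 1.0 (fully open); "grip_force": force on a finger pad.
Only numpy, scipy, OpenCV 4.12 (cv2) and the standard library are available. Lean on these libraries where they do the work, as an engineer would, in place of code of your own. Each camera call takes 0.05 s, during which the arm holds its last target. There are 200 camera calls.

## Working session

There is one attempt and no reset: what is moved stays moved. The work goes in short steps, Python scripts to look and compute and a tool call to move; the robot and the scene stay as the last step left them, time stands still between calls to the robot, and variables do not carry over. Pictures are saved under pics/ and viewed, at most 10 in all, crops included, and the job is handed in when it is done.

Besides the shell and the picture viewer there is one more tool, called after "Call:" as a command line: name --argument value ..., lists and objects as JSON in quotes. servo_tool: Moves the arm, as the interface text tells. Its arguments: {"type":"object","properties":{"commands":{"type":"array","items":{"type":"array","items":{"type":"array","items":{"type":"number"}}}},"squeeze":{"type":"number"}},"required":["commands"]}

```bash
mkdir -p pics; cat > h.py <<'E'
import numpy as np, cv2
from station import ctrl
from scipy.spatial.transform import Rotation as R
def cal(n):
    i=ctrl.camera_info(n); f=210/np.tan(np.radians(i["vertical_fov"])/2)
    K=np.array([[f,0,i["cx"]],[0,f,i["cy"]],[0,0,1.]])
    return K,np.array(i["dist"],float),np.array(i["rvec"],float),np.array(i["tvec"],float)
def ray(c,px,z):
    K,d,rv,t=c; u=cv2.undistortPoints(np.array(px,float).reshape(-1,1,2),K,d).reshape(-1,2)
    M=R.from_rotvec(rv).as_matrix(); C=-M.T@t
    D=np.c_[u,np.ones(len(u))]@M
    return C+D*((z-C[2])/D[:,2])[:,None]
def proj(c,P):
    K,d,rv,t=c; return cv2.projectPoints(np.array(P,float).reshape(-1,1,3),rv,t,K,d)[0].reshape(-1,2)
def snap(n,f):
    c=cal(n); im=ctrl.camera(n)[:,:,::-1].copy(); cv2.imwrite(f,im); return c,im
E
python3 - <<'E'
from h import *
for n in ("top","side"):
    c,im=snap(n,f"pics/{n}0.png"); print(n,-R.from_rotvec(c[2]).as_matrix().T@c[3])
s=ctrl.read_state(); print(s)
E
```

```text
top [ 0.17229425 -0.00554848  1.82080457]
side [ 0.17076472 -1.18168253  0.79159347]
{'t': 0.1, 'joints': array([-0.86881992,  0.50180283, -0.42682621,  1.55132933,  0.22076064,
        1.13829301, -0.2103159 ]), 'dq': array([-1.65358801e-03, -2.67698301e-03, -1.06732035e-03, -1.49312535e-03,
        7.15228586e-04,  8.81916915e-05,  2.17838156e-04]), 'joint_efforts': array([-1.05774956e-02, -5.70812058e+01, -5.83847478e+00, -2.81749159e+01,
        1.04711571e-02,  5.50536497e-03, -1.54000963e-05]), 'eef_pos': array([0.2758886 , 0.58785865, 0.23034085]), 'orientation': array([-6.83557811e-01, -3.06580635e+00,  2.69111042e-03]), 'force': array([-0.04984708,  0.63952573, -0.68016701]), 'torque': array([ 0.03156487, -0.03000468,  0.0019272 ]), 'grip_force': 0.0, 'opening': 0.9985308195405426}
```

View pics/top0.png

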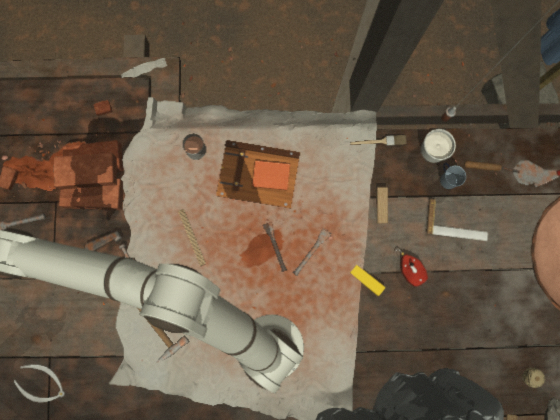

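View pics/side0.png

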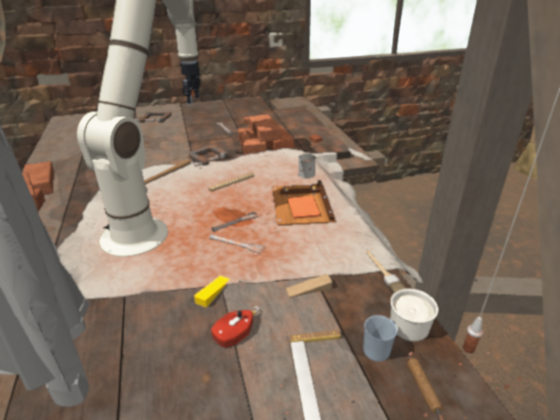

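The top picture shows the board at (258,175) with the tile at (271,174), the tin at (194,147) and the brush at (380,141). There are three wedge candidates: the tan block at (382,205), the yellow one at (368,280), which is the decoy, and the try-square handle at (431,216). The tan one fits, being plain wood lying right of the board. I'll confirm it in an enlarged crop.

```bash
python3 - <<'E'
from h import *
t=cv2.imread("pics/top0.png"); s=cv2.imread("pics/side0.png")
a=cv2.resize(t[130:220,205:315],None,fx=4,fy=4,interpolation=cv2.INTER_CUBIC) #440x360
b=cv2.resize(t[175:235,362:402],None,fx=6,fy=6,interpolation=cv2.INTER_CUBIC) #240x360
c=cv2.resize(s[265:305,275:345],None,fx=5.5,fy=5.5,interpolation=cv2.INTER_CUBIC)#385x220
d=cv2.resize(s[175:230,265:340],None,fx=4,fy=4,interpolation=cv2.INTER_CUBIC)#300x220
o=np.zeros((580,690,3),np.uint8); o[:360,:440]=a; o[:360,445:685]=b; o[360:580,:385]=c; o[360:580,388:688]=d
cv2.imwrite("pics/crop1.png",o)
ct=cal("top");cs=cal("side"); print(ct[0][0,0])
hsv=cv2.cvtColor(t,cv2.COLOR_BGR2HSV)
for p in [(270,174),(382,205),(230,190),(296,153),(240,170)]: print(p,hsv[p[1],p[0]])
for p in [(382,205),(368,280),(258,175)]: print(p,ray(ct,p,0.012))
# tile mask
m=cv2.inRange(hsv,(2,170,170),(14,255,255)); m[:, :215]=0;m[:130]=0;m[215:]=0;m[:,310:]=0
k=max(cv2.findContours(m,0,1)[0],key=cv2.contourArea); r=cv2.minAreaRect(k); bx=cv2.boxPoints(r); print("tile",r,ray(ct,bx,0.024))
E
```

```text
540.0351927335013
(270, 174) [ 10 172 194]
(382, 205) [ 19 104 166]
(230, 190) [ 13 155  97]
(296, 153) [ 10 137  80]
(240, 170) [ 13 141  56]
(382, 205) [[ 0.46374946 -0.38561874  0.012     ]]
(368, 280) [[ 0.21102005 -0.3265836   0.012     ]]
(258, 175) [[0.57489885 0.03561927 0.012     ]]
tile ((270.7991943359375, 175.20901489257812), (34.584651947021484, 24.716257095336914), 5.19442892074585) [[ 0.53456734  0.05459839  0.024     ]
 [ 0.62016055  0.04603407  0.024     ]
 [ 0.60731353 -0.07140294  0.024     ]
 [ 0.52184228 -0.0619419   0.024     ]]
```

View pics/crop1.png

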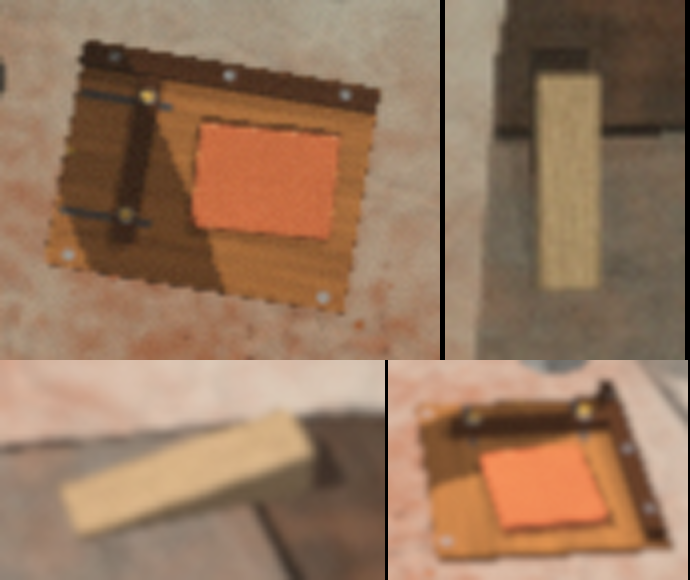

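The crop confirms the tan wedge. Its length runs along world x with the thick end at +x (away from the robot), since the side view shows the tall face at its right end. The stop shows at crop (135,165) and the tile is turned relative to the board. Next I'll plan a move over the board for a close wrist view.

```bash
cat >> h.py <<'E'
def plan(P,yaw=None,s=None):
    """from measured pose to position P, tool y axis at yaw (mod pi) : total shift in units (tool axes now) and turn about tool z in units, plus tilt fix"""
    s=s or ctrl.read_state(); M=R.from_rotvec(s["orientation"])
    m=M.as_matrix(); y0=np.arctan2(m[1,1],m[0,1])
    print("tcp",s["eef_pos"].round(4),"yaw_y",round(y0,4),"tilt",m[:2,2].round(4),"t",s["t"],"q7",s["joints"][6].round(2))
    print("shift units",(m.T@(np.array(P)-s["eef_pos"])/0.025).round(3))
    if yaw is not None:
        d=(yaw-y0+np.pi/2)%np.pi-np.pi/2
        T=R.from_matrix(np.array([[np.sin(y0+d),np.cos(y0+d),0],[-np.cos(y0+d),np.sin(y0+d),0],[0,0,-1]]).astype(float))
        print("turn units (or other way +-30)",((M.inv()*T).as_rotvec()/np.radians(6)).round(3))
E
python3 - <<'E'
from h import *
plan((0.52,0.03,0.26),np.pi/2)
s=ctrl.read_state();print(R.from_rotvec(s["orientation"]).as_matrix().round(3))
t=cv2.imread("pics/top0.png"); hsv=cv2.cvtColor(t,cv2.COLOR_BGR2HSV); ct=cal("top")
m=cv2.inRange(hsv,(14,70,110),(26,180,255)); w=np.zeros_like(m); w[178:232,368:398]=m[178:232,368:398]
k=max(cv2.findContours(w,0,1)[0],key=cv2.contourArea); r=cv2.minAreaRect(k); b=cv2.boxPoints(r); print(r)
print(ray(ct,b,0.015).round(4)); print(ray(ct,b,0.003).round(4)); print(ray(ct,b,0.027).round(4))
c=cal("wrist"); C=-R.from_rotvec(c[2]).as_matrix().T@c[3]; print("wristcam",C,R.from_rotvec(c[2]).as_matrix()[2],c[0][0,0])
E
```

```text
tcp [0.2759 0.5879 0.2303] yaw_y 1.132 tilt [-0.0009 -0.0016] t 0.1 q7 -0.21
shift units [-18.319 -16.055  -1.16 ]Traceback (most recent call last):
  File "<stdin>", line 2, in <module>
  File "h.py", line 25, in plan
    T=R.from_matrix(np.array([[np.sin(y0+d),np.cos(y0+d),0],[-np.cos(y0+d),np.sin(y0+d),0],[0,0,-1]]).astype(float))
  File "scipy/spatial/transform/_rotation.pyx", line 1143, in scipy.spatial.transform._rotation.Rotation.from_matrix
ValueError: Non-positive determinant (left-handed or null coordinate frame) in rotation matrix 0: [[ 1.000000e+00  6.123234e-17  0.000000e+00]
 [-6.123234e-17  1.000000e+00  0.000000e+00]
 [ 0.000000e+00  0.000000e+00 -1.000000e+00]].
```

```bash
sed -i 's/\[\[np.sin(y0+d),np.cos/[[-np.sin(y0+d),np.cos/; s/\[-np.cos(y0+d),np.sin/[np.cos(y0+d),np.sin/' h.py
python3 - <<'E'
from h import *
plan((0.52,0.03,0.26),np.pi/2)
t=cv2.imread("pics/top0.png"); hsv=cv2.cvtColor(t,cv2.COLOR_BGR2HSV); ct=cal("top")
m=cv2.inRange(hsv,(14,70,110),(26,180,255)); w=np.zeros_like(m); w[178:232,368:398]=m[178:232,368:398]
k=max(cv2.findContours(w,0,1)[0],key=cv2.contourArea); r=cv2.minAreaRect(k); b=cv2.boxPoints(r); print(r)
print(ray(ct,b,0.003).round(4)); print(ray(ct,b,0.027).round(4))
c=cal("wrist"); C=-R.from_rotvec(c[2]).as_matrix().T@c[3]; print("wristcam",C,R.from_rotvec(c[2]).as_matrix()[2],c[0][0,0])
E
```

```text
tcp [0.2759 0.5879 0.2303] yaw_y 1.132 tilt [-0.0009 -0.0016] t 0.1 q7 -0.21
shift units [-18.319 -16.055  -1.16 ]
turn units (or other way +-30) [-0.016 -0.005 -4.19 ]
((382.5, 209.0), (44.0, 29.0), 90.0)
[[ 0.5288 -0.3421  0.003 ]
 [ 0.5272 -0.4427  0.003 ]
 [ 0.3747 -0.4346  0.003 ]
 [ 0.3765 -0.3353  0.003 ]]
[[ 0.5241 -0.3376  0.027 ]
 [ 0.5225 -0.437   0.027 ]
 [ 0.372  -0.429   0.027 ]
 [ 0.3738 -0.3309  0.027 ]]
wristcam [0.20011358 0.62473938 0.37283219] [ 0.29259949 -0.13976022 -0.9459665 ] 322.93570173851117
```

Call:
servo_tool --commands '[[[0,-0.96,-0.85,-0.06,0,0,0],[0,-0.96,-0.85,-0.06,0,0,0],[0,-0.96,-0.85,-0.06,0,0,0],[0,-0.96,-0.85,-0.06,0,0,0],[0,-0.96,-0.85,-0.06,0,0,0],[0,-0.96,-0.85,-0.06,0,0,0],[0,-0.96,-0.85,-0.06,0,0,0],[0,-0.96,-0.85,-0.06,0,0,0],[0,-0.96,-0.85,-0.06,0,0,0],[0,-0.96,-0.85,-0.06,0,0,0],[0,-0.96,-0.85,-0.06,0,0,0],[0,-0.96,-0.85,-0.06,0,0,0]]]'

```text
t: 1.6
eef_pos: [0.4285, 0.2341, 0.249]
orientation: [-0.684, -3.066, 0.001]
force: [0.8, 0.1, 0.2]
opening: 1.0
grip_force: 0.0
```

Call:
servo_tool --commands '[[[0,-0.96,-0.85,-0.06,0,0,0],[0,-0.96,-0.85,-0.06,0,0,0],[0,-0.96,-0.85,-0.06,0,0,0],[0,-0.96,-0.85,-0.06,0,0,0],[0,-0.96,-0.85,-0.06,0,0,0],[0,-0.96,-0.85,-0.06,0,0,-1],[0,-0.9,-0.7,-0.06,0,0,-1],[0,0,0,0,0,0,-1],[0,0,0,0,0,0,-1],[0,0,0,0,0,0,-0.2],[0,0,0,0,0,0,0]]]'

```text
t: 2.98
eef_pos: [0.52, 0.0347, 0.2596]
orientation: [-0.001, -3.141, 0.0]
force: [-0.3, -0.0, -0.2]
opening: 0.994
grip_force: 0.0
```

```bash
python3 - <<'E'
from h import *
c,im=snap("wrist","pics/w1.png"); np.savez("w1.npz",*c)
plan((0.46,-0.30,0.26),np.pi/2)
E
```

```text
tcp [0.5201 0.0348 0.2596] yaw_y 1.5705 tilt [-0.0003 -0.    ] t 3.025 q7 1.41
shift units [ 2.3990e+00 -1.3393e+01 -1.3000e-02]
turn units (or other way +-30) [-0.    -0.003 -0.002]
```

View pics/w1.png

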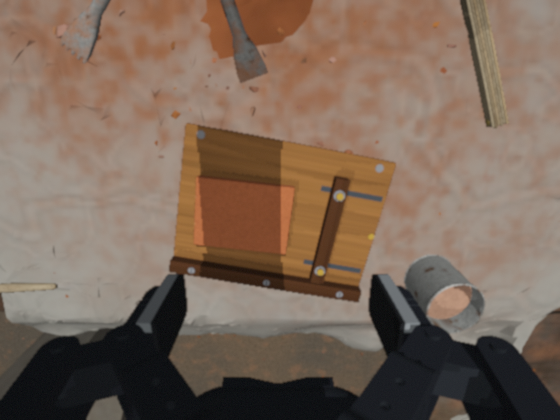

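The wrist picture shows the board unobstructed. The tile is at (243,216), and the stop's inner edge runs from about (334,180) to (313,278). The fence runs from (172,262) to (358,295), and the base's near corners are at (187,124) and (395,162).

```bash
cat >> h.py <<'E'
def edge(g,p,q,half=6,sign=0,n=40):
    """strongest gradient across segment p-q (sub-sampled), robust line -> two endpoint pixels"""
    p,q=np.array(p,float),np.array(q,float); d=(q-p)/np.linalg.norm(q-p); nn=np.array([-d[1],d[0]])
    o=np.arange(-half,half+.01,.25); T=np.linspace(0,1,n)
    X=(p+(q-p)*T[:,None])[:,None]+nn*o[None,:,None]
    v=cv2.remap(cv2.GaussianBlur(g,(0,0),.8),X[...,0].astype(np.float32),X[...,1].astype(np.float32),1)
    gr=np.gradient(v.astype(float),axis=1); gr=abs(gr) if sign==0 else gr*sign
    pts=X[np.arange(n),gr.argmax(1)]
    l=cv2.fitLine(pts.astype(np.float32),cv2.DIST_WELSCH,0,.01,.01).ravel(); a=l[2:]; u=l[:2]*np.sign(l[:2]@d)
    e=abs((pts-a)@np.array([-u[1],u[0]])); 
    return np.array([a+u*((p-a)@u),a+u*((q-a)@u)]),np.median(e)
E
python3 - <<'E'
from h import *
c=[np.load("w1.npz")[f"arr_{i}"] for i in range(4)]
im=cv2.imread("pics/w1.png"); g=im.max(2).astype(np.float32); red=im[:,:,2].astype(np.float32)-im[:,:,1]
def L(name,gg,p,q,z,**k):
    e,r=edge(gg,p,q,**k); W=ray(c,e,z); d=W[1]-W[0]; print(name,e.round(1).tolist(),"res",r.round(2),W[:,:2].round(4).tolist(),"dir",np.arctan2(d[1],d[0]).round(4),"len",np.linalg.norm(d).round(4)); return W
L("base near",g,(195,126),(385,160),.012)
L("base right",g,(394,170),(370,260),.012)
L("fence inner bot",g,(295,278),(312,281),.012)
L("fence inner bot L",g,(180,259),(290,277),.012)
L("fence outer top",g,(175,272),(350,299),.028)
L("stop inner bot",g,(334,184),(316,268),.012)
L("stop outer top",g,(347,190),(327,275),.028)
L("tile near",red,(202,177),(288,185),.024,half=4)
L("tile far",red,(200,246),(285,254),.024,half=4)
L("tile L",red,(197,182),(195,240),.024,half=4)
L("tile R",red,(293,190),(289,250),.024,half=4)
v=im.copy()
E
```

```text
base near [[195.4, 123.9], [385.2, 159.1]] res 0.36 [[0.4617, -0.0607], [0.5035, 0.167]] dir 1.3895 len 0.2315
base right [[394.3, 170.1], [365.6, 258.6]] res 1.15 [[0.517, 0.1798], [0.6383, 0.1548]] dir -0.2034 len 0.1238
fence inner bot [[295.5, 275.5], [312.4, 279.1]] res 0.32 [[0.6639, 0.0604], [0.6696, 0.0838]] dir 1.3297 len 0.0241
fence inner bot L [[180.4, 256.7], [290.4, 274.7]] res 0.2 [[0.6353, -0.0954], [0.6627, 0.0533]] dir 1.3885 len 0.1512
fence outer top [[174.9, 272.6], [349.7, 300.9]] res 0.3 [[0.6505, -0.0998], [0.6943, 0.134]] dir 1.3859 len 0.2378
stop inner bot [[331.9, 183.5], [311.2, 266.8]] res 0.11 [[0.5341, 0.1035], [0.6505, 0.0815]] dir -0.1861 len 0.1184
stop outer top [[347.5, 190.1], [324.9, 274.4]] res 0.35 [[0.5382, 0.1198], [0.653, 0.098]] dir -0.1875 len 0.1169
tile near [[202.0, 176.9], [287.9, 186.3]] res 0.24 [[0.5227, -0.0547], [0.5346, 0.0483]] dir 1.456 len 0.1036
tile far [[200.1, 244.7], [285.0, 253.9]] res 0.14 [[0.6118, -0.064], [0.625, 0.0454]] dir 1.4508 len 0.1102
tile L [[195.6, 181.9], [193.2, 239.9]] res 0.22 [[0.5289, -0.063], [0.6051, -0.0723]] dir -0.1224 len 0.0768
tile R [[293.9, 190.1], [285.5, 249.5]] res 0.13 [[0.5393, 0.0557], [0.6186, 0.046]] dir -0.1217 len 0.0799
```

Call:
servo_tool --commands '[[[0,0.2,-1,0,0,0,0],[0,0.2,-1,0,0,0,0],[0,0.2,-1,0,0,0,0],[0,0.2,-1,0,0,0,0],[0,0.2,-1,0,0,0,0],[0,0.2,-1,0,0,0,0],[0,0.2,-1,0,0,0,0],[0,0.2,-1,0,0,0,0],[0,0.2,-1,0,0,0,0],[0,0.2,-1,0,0,0,0],[0,0.2,-1,0,0,0,0],[0,0.2,-1,0,0,0,0]]]'

```text
t: 4.53
eef_pos: [0.4604, -0.266, 0.2598]
orientation: [-0.0, 3.142, -0.0]
force: [0.5, -0.3, -0.2]
opening: 1.002
grip_force: 0.0
```

Call:
servo_tool --commands '[[[0,0,-1,0,0,0,0],[0,0,-1,0,0,0,0],[0,0,-1,0,0,0,0],[0,0,-1,0,0,0,0],[0,0,0,0,0,0,0]]]'

```text
t: 5.15
eef_pos: [0.4598, -0.3674, 0.2595]
orientation: [-0.005, -3.141, 0.001]
force: [-0.2, 0.5, -0.1]
opening: 1.001
grip_force: 0.0
```

```bash
python3 - <<'E'
from h import *
c,im=snap("wrist","pics/w2.png"); np.savez("w2.npz",*c)
plan((0.46,-0.385,0.1),np.pi/2)
E
```

```text
tcp [ 0.4603 -0.3657  0.2595] yaw_y 1.5696 tilt [-0.0006  0.0004] t 5.2 q7 2.22
shift units [ 0.007 -0.776  6.378]
turn units (or other way +-30) [ 0.003 -0.005 -0.011]
```

View pics/w2.png

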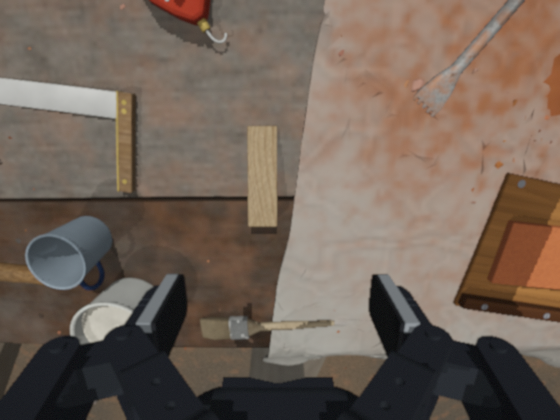

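The wedge is at (248–277, 126–228), with its thick end at the bottom of the picture (+x) where the shadow falls. The brush is far off at (265,325).

```bash
python3 - <<'E'
from h import *
c=[np.load("w2.npz")[f"arr_{i}"] for i in range(4)]
im=cv2.imread("pics/w2.png"); g=im.max(2).astype(np.float32)
def L(n,p,q,z,**k):
    e,r=edge(g,p,q,**k); W=[ray(c,e[i],z[i])[0] for i in (0,1)]; d=W[1]-W[0]; print(n,e.round(1).tolist(),r.round(2),np.round(W,4).tolist(),"dir",np.arctan2(d[1],d[0]).round(4))
h=lambda f:3+0
L("left(-y)",(248,132),(248,222),(.0045,.0255))
L("right(+y)top",(277,132),(277,222),(.0045,.0255))
L("right(+y)bot",(277,132),(277,222),(0,0))
L("thin",(251,126),(274,126),(.003,.003))
L("thick",(251,227),(274,227),(.027,.027),half=4)
E
```

```text
left(-y) [[247.8, 132.0], [247.5, 222.0]] 0.1 [[0.4117, -0.4022, 0.0045], [0.5196, -0.4042, 0.0255]] dir -0.0181
right(+y)top [[276.7, 132.0], [276.5, 222.0]] 0.15 [[0.4119, -0.3674, 0.0045], [0.5197, -0.3681, 0.0255]] dir -0.0062
right(+y)bot [[276.7, 132.0], [276.5, 222.0]] 0.15 [[0.4123, -0.3674, 0.0], [0.5295, -0.3682, 0.0]] dir -0.0068
thin [[251.0, 125.3], [274.0, 125.3]] 0.03 [[0.4039, -0.3982, 0.003], [0.404, -0.3706, 0.003]] dir 1.5671
thick [[251.0, 226.2], [274.0, 226.6]] 0.17 [[0.5247, -0.3999, 0.027], [0.5252, -0.3712, 0.027]] dir 1.5516
```

Call:
servo_tool --commands '[[[0,-0.76,-0.79,0.2,0,0,1],[0,0,0,0.2,0,0,1],[0,0,0,0.2,0,0,1],[0,0,0,0.2,0,0,1],[0,0,0,0.2,0,0,1],[0,0,0,0.2,0,0,1],[0,0,0,0.2,0,0,1],[0,0,0,0.2,0,0,1],[0,0,0,0.2,0,0,1],[0,0,0,0.2,0,0,1],[0,0,0,0.2,0,0,1],[0,0,0,0.2,0,0,1]]]'

```text
t: 6.7
eef_pos: [0.4803, -0.3831, 0.1996]
orientation: [-1.848, -2.54, -0.002]
force: [-0.1, -0.6, -0.0]
opening: 0.999
grip_force: 0.0
```

Call:
servo_tool --commands '[[[0,0,0,0.2,0,0,1],[0,0,0,0.2,0,0,1],[0,0,0,0.2,0,0,1],[0,0,0,0.2,0,0,1],[0,0,0,0.2,0,0,1],[0,0,0,0.2,0,0,1],[0,0,0,0.2,0,0,1],[0,0,0,0.2,0,0,1],[0,0,0,0.2,0,0,1],[0,0,0,0.2,0,0,1],[0,0,0,0.2,0,0,1],[0,0,0,0.2,0,0,1]]]'

```text
t: 8.2
eef_pos: [0.4804, -0.383, 0.1395]
orientation: [-2.987, -0.968, -0.001]
force: [-0.6, 1.0, 0.1]
opening: 0.999
grip_force: 0.0
```

Call:
servo_tool --commands '[[[0,0,0,0.2,0,0,1],[0,0,0,0.2,0,0,1],[0,0,0,0.2,0,0,1],[0,0,0,0.2,0,0,1],[0,0,0,0.2,0,0,1],[0,0,0,0.2,0,0,1],[0,0,0,0,0,0,0.1],[0,0,0,0,0,0,0]]]'

```text
t: 9.2
eef_pos: [0.4801, -0.3842, 0.1099]
orientation: [-3.141, 0.011, -0.0]
force: [0.8, -0.3, 0.3]
opening: 1.001
grip_force: 0.0
```

```bash
python3 - <<'E'
from h import *
plan((0.4795,-0.3855,0.001),np.pi/2-0.012)
E
```

```text
tcp [ 0.4801 -0.3842  0.1099] yaw_y -1.5777 tilt [0.0003 0.0006] t 9.2 q7 -0.53
shift units [-0.026  0.055  4.355]
turn units (or other way +-30) [-0.006 -0.002  0.049]
```

Call:
servo_tool --commands '[[[0,-0.02,0.05,0.7,0,0,0.05],[0,0,0,0.7,0,0,0],[0,0,0,0.7,0,0,0],[0,0,0,0.7,0,0,0],[0,0,0,0.5,0,0,0],[0.3,0,0,0.5,0,0,0],[0.3,0,0,0.3,0,0,0],[0.3,0,0,0.25,0,0,0],[0.3,0,0,0,0,0,0]]]' --squeeze 40

```text
t: 10.32
eef_pos: [0.479, -0.3862, 0.0008]
orientation: [-3.141, 0.023, 0.001]
force: [-0.7, -0.5, 0.2]
opening: 0.698
grip_force: 0.0
```

Call:
servo_tool --commands '[[[1,0,0,0,0,0,0],[1,0,0,0,0,0,0],[1,0,0,0,0,0,0],[1,0,0,0,0,0,0],[1,0,0,0,0,0,0]]]'

```text
t: 10.95
eef_pos: [0.4796, -0.3867, 0.0017]
orientation: [3.141, -0.023, 0.002]
force: [0.2, -0.3, 5.3]
opening: 0.412
grip_force: 42.0
```

Call:
servo_tool --commands '[[[1,0,0,-0.2,0,0,0],[1,0,0,-0.5,0,0,0],[1,0,0,-0.8,0,0,0],[1,0,0,-0.8,0,0,0],[1,0,0,-0.5,0,0,0],[1,0,0,0,0,0,0]]]'

```text
t: 11.7
eef_pos: [0.4801, -0.3868, 0.0727]
orientation: [3.14, -0.023, 0.004]
force: [-1.0, -1.1, -1.2]
opening: 0.413
grip_force: 41.3
```

```bash
python3 - <<'E'
from h import *
plan((0.4593,0.0126,0.07),-1.754)
E
```

```text
tcp [ 0.4801 -0.3868  0.0727] yaw_y -1.5852 tilt [ 0.0024 -0.0013] t 11.7 q7 -0.51
shift units [ -1.061 -15.964   0.084]
turn units (or other way +-30) [ 0.01  -0.024  1.612]
```

Call:
servo_tool --commands '[[[1,-0.06,-0.7,0,0,0,0],[1,-0.06,-0.9,0,0,0,0],[1,-0.06,-0.9,0,0,0,0],[1,-0.06,-0.9,0,0,0,0],[1,-0.06,-0.9,0,0,0,0],[1,-0.06,-0.9,0,0,0,0],[1,-0.06,-0.9,0,0,0,0],[1,-0.06,-0.9,0,0,0,0],[1,-0.06,-0.9,0,0,0,0],[1,-0.06,-0.9,0,0,0,0],[1,-0.06,-0.9,0,0,0,0],[1,-0.06,-0.9,0,0,0,0]]]'

```text
t: 13.2
eef_pos: [0.4636, -0.1188, 0.0702]
orientation: [-3.141, 0.021, 0.003]
force: [-0.3, 0.2, -0.3]
opening: 0.408
grip_force: 41.2
```

Call:
servo_tool --commands '[[[1,-0.06,-0.9,0,0,0,0],[1,-0.06,-0.9,0,0,0,0],[1,-0.06,-0.9,0,0,0,0],[1,-0.06,-0.9,0,0,0,0],[1,-0.06,-0.9,0,0,0,0],[1,-0.06,-0.86,0,0,0,0.6],[1,0,0,0,0,0,1],[1,0,0,0,0,0,0],[1,0,0,0,0,0,0]]]'

```text
t: 14.32
eef_pos: [0.4573, 0.0133, 0.0707]
orientation: [3.129, -0.282, -0.002]
force: [0.7, 0.1, 0.3]
opening: 0.407
grip_force: 41.3
```

```bash
python3 - <<'E'
from h import *
plan((0.4593,0.0126,0.0165),-1.754)
c,im=snap("wrist","pics/w3.png"); np.savez("w3.npz",*c)
E
```

```text
tcp [0.4573 0.0133 0.0707] yaw_y -1.7508 tilt [-0.001  -0.0001] t 14.325 q7 -1.33
shift units [0.088 0.011 2.168]
turn units (or other way +-30) [0.003 0.009 0.03 ]
```

View pics/w3.png

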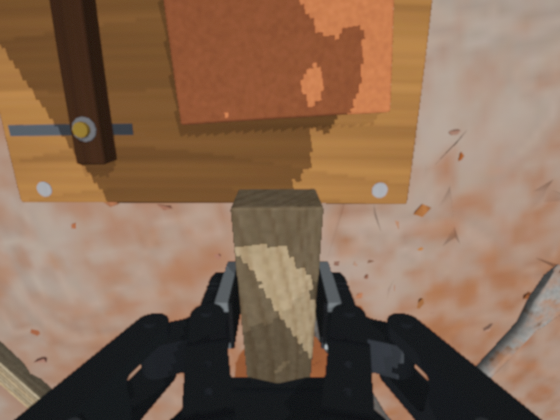

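The wedge is held straight: its blunt face, at (235–322, 190–207), points at the tile's near edge, which spans (182–390, 112–123). I'll descend and push slowly.

Call:
servo_tool --commands '[[[1,0.08,0,0.6,0,0,0],[1,0,0,0.6,0,0,0],[1,0,0,0.6,0,0,0],[1,0,0,0.36,0,0,0],[1,0.2,0,0,0,0,0],[1,0.2,0,0,0,0,0],[1,0.2,0,0,0,0,0],[1,0.1,0,0,0,0,0],[1,0.05,0,0,0,0,0],[1,0.05,0,0,0,0,0],[1,0.05,0,0,0,0,0],[1,0,0,0,0,0,0]]]'

```text
t: 15.88
eef_pos: [0.4809, 0.0089, 0.0171]
orientation: [-3.129, 0.286, -0.0]
force: [0.7, -0.5, 0.2]
opening: 0.407
grip_force: 42.0
```

Call:
servo_tool --commands '[[[1,0.05,0,0,0,0,0],[1,0.05,0,0,0,0,0],[1,0.05,0,0,0,0,0],[1,0.05,0,0,0,0,0],[1,0.05,0,0,0,0,0],[1,0.05,0,0,0,0,0],[1,0.05,0,0,0,0,0],[1,0.05,0,0,0,0,0]]]'

```text
t: 16.88
eef_pos: [0.4909, 0.007, 0.017]
orientation: [3.129, -0.286, 0.0]
force: [-1.2, 1.7, -0.8]
opening: 0.414
grip_force: 42.0
```

```bash
python3 - <<'E'
from h import *
plan((0.4593+.983*.055,0.0126-.182*.055,0.0165),-1.754)
print(ctrl.read_state()["force"])
E
```

```text
tcp [0.4909 0.007  0.017 ] yaw_y -1.753 tilt [ 0.0002 -0.0001] t 16.875 q7 -1.24
shift units [0.914 0.012 0.021]
turn units (or other way +-30) [ 0.    -0.002  0.01 ]
[-1.18934002  1.65407696 -0.77027769]
```

Call:
servo_tool --commands '[[[1,0.06,0,0,0,0,0],[1,0.06,0,0,0,0,0],[1,0.06,0,0,0,0,0],[1,0.06,0,0,0,0,0],[1,0.06,0,0,0,0,0],[1,0.06,0,0,0,0,0],[1,0.06,0,0,0,0,0],[1,0.06,0,0,0,0,0],[1,0.06,0,0,0,0,0],[1,0.06,0,0,0,0,0],[1,0.04,0,0,0,0,0],[1,0.04,0,0,0,0,0]]]'

```text
t: 18.38
eef_pos: [0.5074, 0.0039, 0.017]
orientation: [-3.129, 0.286, 0.0]
force: [-0.7, 0.2, -1.4]
opening: 0.412
grip_force: 42.0
```

Call:
servo_tool --commands '[[[1,0.03,0,0,0,0,0],[1,0.03,0,0,0,0,0],[1,0.03,0,0,0,0,0],[1,0.03,0,0,0,0,0],[1,0.03,0,0,0,0,0]]]'

```text
t: 19.0
eef_pos: [0.5112, 0.0033, 0.017]
orientation: [-3.129, 0.286, 0.0]
force: [-1.3, 0.3, -1.2]
opening: 0.413
grip_force: 42.0
```

Call:
servo_tool --commands '[[[1,0.03,0,0,0,0,0],[1,0.03,0,0,0,0,0],[1,0,0,0,0,0,0]]]'

```text
t: 19.38
eef_pos: [0.5128, 0.003, 0.0171]
orientation: [3.129, -0.286, 0.0]
force: [-0.7, 0.4, -1.2]
opening: 0.409
grip_force: 42.0
```

Call:
servo_tool --commands '[[[1,0.03,0,0,0,0,0],[1,0.02,0,0,0,0,0],[1,0.02,0,0,0,0,0]]]'

```text
t: 19.75
eef_pos: [0.5142, 0.0027, 0.017]
orientation: [-3.128, 0.286, 0.0]
force: [-1.2, 1.0, -0.7]
opening: 0.412
grip_force: 42.1
```

Call:
servo_tool --commands '[[[1,0.02,0,0,0,0,0],[1,0.02,0,0,0,0,0]]]'

```text
t: 20.0
eef_pos: [0.5153, 0.0025, 0.017]
orientation: [-3.129, 0.286, 0.0]
force: [-1.1, 0.1, -0.6]
opening: 0.411
grip_force: 42.0
```

Call:
servo_tool --commands '[[[1,0.02,0,0,0,0,0],[1,0.02,0,0,0,0,0]]]'

```text
t: 20.25
eef_pos: [0.5158, 0.0024, 0.0169]
orientation: [-3.128, 0.286, 0.002]
force: [-3.7, 0.5, 2.3]
opening: 0.411
grip_force: 42.3
```

Call:
servo_tool --commands '[[[1,0.02,0,0,0,0,0],[1,0.02,0,0,0,0,0]]]'

```text
t: 20.5
eef_pos: [0.5158, 0.0024, 0.0168]
orientation: [-3.128, 0.286, 0.004]
force: [-7.0, 1.8, 4.4]
opening: 0.411
grip_force: 42.6
```

```bash
python3 - <<'E'
from h import *
c,im=snap("wrist","pics/w4.png"); np.savez("w4.npz",*c); print(ctrl.read_state()["force"],ctrl.read_state()["eef_pos"])
E
```

```text
[-6.21956717  0.88117154  3.81517763] [0.5158365  0.0024663  0.01683561]
```

View pics/w4.png

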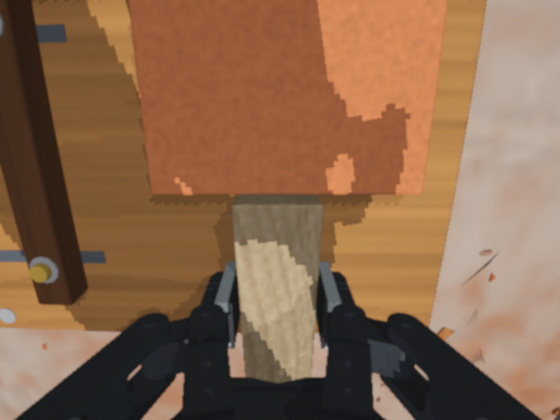

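The tile's near edge, (152–422, 194), is parallel to the wedge face. The arm stopped at about 7 N, so the tile is against the fence. Next I'll back off, lift, move round to the right-hand edge and turn by a quarter.

Call:
servo_tool --commands '[[[1,-0.1,0,0,0,0,0],[1,-0.4,0,0,0,0,0],[1,0,0,-0.7,0,0,0],[1,0,0,-0.7,0,0,0],[1,0,0,-0.7,0,0,0],[1,0.65,0.93,0,0,0,0],[1,0.65,0.93,0,0,0,0],[1,0.65,0.93,0,0,0,0],[1,0.65,0.93,0,0,0,0],[1,0.65,0.93,0,0,0,0],[1,0.65,0.93,0,0,0,0],[1,0,0,0,0,0,-1]]]'

```text
t: 22.05
eef_pos: [0.5767, -0.1541, 0.0713]
orientation: [3.136, -0.123, 0.004]
force: [0.6, 0.2, -2.3]
opening: 0.411
grip_force: 42.0
```

Call:
servo_tool --commands '[[[1,0,0,0,0,0,-1],[1,0,0,0,0,0,-1],[1,0,0,0,0,0,-1],[1,0,0,0,0,0,-1],[1,0,0,0,0,0,-1],[1,0,0,0,0,0,-1],[1,0,0,0,0,0,-1],[1,0,0,0,0,0,-1],[1,0,0,0,0,0,-1],[1,0,0,0,0,0,-1],[1,0,0,0,0,0,-1],[1,0,0,0,0,0,-1]]]'

```text
t: 23.55
eef_pos: [0.5761, -0.151, 0.0709]
orientation: [2.607, 1.75, 0.0]
force: [0.7, 0.7, -0.2]
opening: 0.407
grip_force: 42.0
```

Call:
servo_tool --commands '[[[1,0,0,0,0,0,-1],[1,0,0,0,0,0,-1],[1,0,0,0,0,0,0]]]'

```text
t: 23.92
eef_pos: [0.5761, -0.151, 0.0708]
orientation: [2.414, 2.008, 0.001]
force: [-0.8, -0.6, 0.4]
opening: 0.411
grip_force: 42.0
```

```bash
python3 - <<'E'
from h import *
plan((0.574,-0.1505,0.0168),-.183)
c,im=snap("wrist","pics/w5.png"); np.savez("w5.npz",*c)
E
```

```text
tcp [ 0.5761 -0.151   0.0708] yaw_y -0.1834 tilt [ 0.0013 -0.0008] t 23.925 q7 0.24
shift units [ 0.004 -0.088  2.158]
turn units (or other way +-30) [ 0.014  0.005 -0.003]
```

View pics/w5.png

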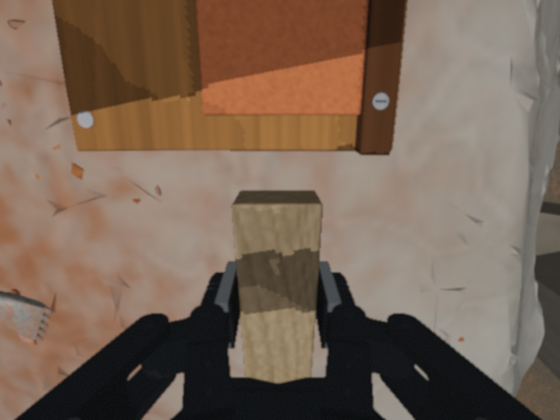

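The tile lies parallel to the fence at (365,60), with its right-hand edge (203–362, 114) ahead of the blunt face at (235–322, 197). Next is the descent and push towards the stop.

Call:
servo_tool --commands '[[[1,0,-0.2,0.6,0,0,0],[1,0,0,0.6,0,0,0],[1,0,0,0.6,0,0,0],[1,0,0,0.36,0,0,0],[1,0.2,0,0,0,0,0],[1,0.3,0,0,0,0,0],[1,0.3,0,0,0,0,0],[1,0.15,0,0,0,0,0],[1,0.06,0,0,0,0,0],[1,0.06,0,0,0,0,0],[1,0.06,0,0,0,0,0],[1,0.06,0,0,0,0,0]]]'

```text
t: 25.48
eef_pos: [0.5763, -0.1211, 0.0158]
orientation: [2.414, 2.009, 0.0]
force: [-0.1, -2.3, 2.1]
opening: 0.413
grip_force: 42.5
```

Call:
servo_tool --commands '[[[1,0.06,0,0,0,0,0],[1,0.06,0,0,0,0,0],[1,0.06,0,0,0,0,0],[1,0.06,0,0,0,0,0],[1,0.06,0,0,0,0,0],[1,0.06,0,0,0,0,0],[1,0.06,0,0,0,0,0],[1,0.06,0,0,0,0,0]]]'

```text
t: 26.48
eef_pos: [0.5783, -0.1091, 0.0157]
orientation: [2.414, 2.009, -0.0]
force: [-0.7, -5.0, 4.4]
opening: 0.41
grip_force: 42.7
```

Call:
servo_tool --commands '[[[1,0.06,0,0,0,0,0],[1,0.06,0,0,0,0,0],[1,0.06,0,0,0,0,0],[1,0.06,0,0,0,0,0],[1,0.06,0,0,0,0,0],[1,0.06,0,0,0,0,0],[1,0.06,0,0,0,0,0],[1,0.06,0,0,0,0,0],[1,0.06,0,0,0,0,0],[1,0.06,0,0,0,0,0],[1,0.06,0,0,0,0,0]]]'

```text
t: 27.85
eef_pos: [0.5813, -0.0929, 0.0157]
orientation: [2.414, 2.009, -0.0]
force: [-0.7, -5.4, 5.6]
opening: 0.411
grip_force: 42.7
```

Call:
servo_tool --commands '[[[1,0.03,0,-0.05,0,0,0],[1,0.05,0,-0.03,0,0,0],[1,0.05,0,0,0,0,0],[1,0.05,0,0,0,0,0]]]'

```text
t: 28.35
eef_pos: [0.5817, -0.0872, 0.0172]
orientation: [-2.413, -2.01, 0.0]
force: [0.2, -0.7, -1.6]
opening: 0.408
grip_force: 42.0
```

Call:
servo_tool --commands '[[[1,0.05,0,0,0,0,0],[1,0.05,0,0,0,0,0],[1,0.05,0,0,0,0,0],[1,0.05,0,0,0,0,0]]]'

```text
t: 28.85
eef_pos: [0.5829, -0.0828, 0.0175]
orientation: [-2.414, -2.01, 0.0]
force: [0.4, -1.0, -0.2]
opening: 0.411
grip_force: 42.0
```

Call:
servo_tool --commands '[[[1,0.05,0,0,0,0,0],[1,0.05,0,0,0,0,0],[1,0.05,0,0,0,0,0],[1,0.04,0,0,0,0,0],[1,0.03,0,0,0,0,0],[1,0.03,0,0,0,0,0]]]'

```text
t: 29.6
eef_pos: [0.584, -0.0768, 0.0175]
orientation: [-2.414, -2.01, 0.0]
force: [-0.3, -1.1, 0.1]
opening: 0.413
grip_force: 42.0
```

Call:
servo_tool --commands '[[[1,0.03,0,0,0,0,0],[1,0.03,0,0,0,0,0]]]'

```text
t: 29.85
eef_pos: [0.5843, -0.0753, 0.0175]
orientation: [-2.414, -2.01, 0.0]
force: [-0.3, -1.6, -0.2]
opening: 0.407
grip_force: 42.0
```

Call:
servo_tool --commands '[[[1,0.03,0,0,0,0,0],[1,0.03,0,0,0,0,0]]]'

```text
t: 30.1
eef_pos: [0.5843, -0.075, 0.0175]
orientation: [2.415, 2.009, -0.002]
force: [-2.1, -4.4, -0.1]
opening: 0.407
grip_force: 42.1
```

Call:
servo_tool --commands '[[[1,0.03,0,0,0,0,0],[1,0.03,0,0,0,0,0],[1,0,0,0,0,0,0],[1,0,0,0,0,0,0]]]'

```text
t: 30.6
eef_pos: [0.5841, -0.0749, 0.0176]
orientation: [2.415, 2.007, -0.003]
force: [-2.8, -7.1, 0.3]
opening: 0.411
grip_force: 42.2
```

```bash
python3 - <<'E'
from h import *
c,im=snap("wrist","pics/w6.png"); np.savez("w6.npz",*c); print(ctrl.read_state()["force"])
snap("side","pics/s6.png");snap("top","pics/t6.png")
E
```

```text
[-3.53221922 -6.73259782  0.27507955]
```

View pics/w6.png

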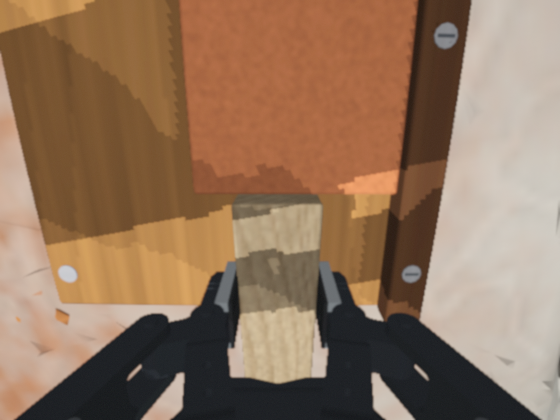

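The tile's right edge, (415,20)–(397,193), lies beside the dark fence, and the wedge face sits squarely on its near edge. I'll check the gaps numerically.

```bash
python3 - <<'E'
from h import *
c=[np.load("w6.npz")[f"arr_{i}"] for i in range(4)]
im=cv2.imread("pics/w6.png"); f=im.astype(np.float32); red=f[:,:,2]-f[:,:,1]; g=f.max(2)
n=np.array([np.cos(-.183),np.sin(-.183)]); t=np.array([-n[1],n[0]])
def L(nm,gg,p,q,z,**k):
    e,r=edge(gg,p,q,**k); W=ray(c,e,z)[:,:2]; d=W[1]-W[0]; print(nm,e.round(1).tolist(),r.round(2),"n",(W@n).round(4),"t",(W@t).round(4),"dir-.183",(np.arctan2(d[1],d[0])+.183).round(4))
L("tile R",red,(413,40),(399,180),.024,half=6)
L("tile L",red,(184,40),(193,180),.024,half=6)
L("tile near L",red,(200,193),(228,193),.024,half=6)
L("tile near R",red,(328,193),(392,193),.024,half=6)
L("base left",g,(8,80),(58,290),.012,half=6)
L("base end",g,(70,304),(200,304),.012,half=6)
L("fence out",g,(464,50),(428,300),.028,half=6)
for r in (100,120,180,220,250,280): print(r,[tuple(im[r,x]) for x in range(386,424,3)])
E
```

```text
tile R [[413.9, 40.1], [398.6, 180.0]] 0.25 n [0.64   0.6401] t [0.1399 0.0848] dir-.183 -1.569
tile L [[181.1, 40.2], [192.5, 180.0]] 0.18 n [0.5508 0.5508] t [0.1397 0.0848] dir-.183 -1.5708
tile near L [[200.0, 193.3], [228.0, 193.3]] 0.09 n [0.5536 0.5659] t [0.0788 0.0788] dir-.183 -0.0008
tile near R [[328.0, 193.4], [392.0, 193.5]] 0.2 n [0.6097 0.6379] t [0.0787 0.0787] dir-.183 -0.002
base left [[5.4, 80.6], [55.6, 290.6]] 0.38 n [0.4671 0.4663] t [0.1278 0.0206] dir-.183 -1.5779
base end [[70.0, 303.4], [200.0, 306.1]] 0.25 n [0.4727 0.5453] t [0.0125 0.0117] dir-.183 -0.011
fence out [[465.0, 50.2], [423.4, 299.2]] 0.36 n [0.6586 0.6582] t [0.1362 0.0266] dir-.183 -1.5745
100 [(np.uint8(68), np.uint8(106), np.uint8(172)), (np.uint8(71), np.uint8(107), np.uint8(174)), (np.uint8(71), np.uint8(108), np.uint8(176)), (np.uint8(71), np.uint8(108), np.uint8(177)), (np.uint8(70), np.uint8(107), np.uint8(174)), (np.uint8(68), np.uint8(104), np.uint8(169)), (np.uint8(55), np.uint8(87), np.uint8(145)), (np.uint8(36), np.uint8(57), np.uint8(97)), (np.uint8(22), np.uint8(31), np.uint8(
[... 2414 characters left out ...]
8(49), np.uint8(77)), (np.uint8(34), np.uint8(50), np.uint8(78)), (np.uint8(33), np.uint8(50), np.uint8(77))]
280 [(np.uint8(24), np.uint8(33), np.uint8(47)), (np.uint8(23), np.uint8(33), np.uint8(50)), (np.uint8(32), np.uint8(47), np.uint8(70)), (np.uint8(34), np.uint8(55), np.uint8(82)), (np.uint8(36), np.uint8(55), np.uint8(83)), (np.uint8(36), np.uint8(55), np.uint8(82)), (np.uint8(98), np.uint8(100), np.uint8(108)), (np.uint8(138), np.uint8(135), np.uint8(135)), (np.uint8(144), np.uint8(141), np.uint8(140)), (np.uint8(141), np.uint8(138), np.uint8(138)), (np.uint8(102), np.uint8(104), np.uint8(111)), (np.uint8(37), np.uint8(53), np.uint8(79)), (np.uint8(34), np.uint8(52), np.uint8(79))]
```

```bash
python3 - <<'E'
from h import *
c=[np.load("w6.npz")[f"arr_{i}"] for i in range(4)]
g=cv2.imread("pics/w6.png")[:,:,2].astype(np.float32)
n=np.array([np.cos(-.183),np.sin(-.183)])
for p,q in [((416,90),(411,125)),((401,205),(393,265))]:
    e,r=edge(g,p,q,half=3,sign=-1); print(e.round(1).tolist(),r.round(2),(ray(c,e,.028)[:,:2]@n).round(4))
    e,r=edge(g,p,q,half=3,sign=1); print(e.round(1).tolist(),r.round(2),(ray(c,e,.028)[:,:2]@n).round(4))
E
```

```text
[[415.1, 89.9], [410.7, 125.0]] 0.16 [0.641  0.6409]
[[419.8, 91.5], [407.5, 123.7]] 1.2 [0.643  0.6396]
[[400.4, 204.9], [393.0, 265.0]] 0.23 [0.6407 0.6409]
[[403.4, 205.6], [388.5, 263.9]] 1.42 [0.6421 0.6388]
```

The fence face is at n≈0.6408 and the tile edge at 0.640–0.641, so it is flush and square. The stop contact registered about 7 N. I'll withdraw and carry the wedge back to its clear patch of bench.

Call:
servo_tool --commands '[[[1,-0.1,0,0,0,0,0],[1,-0.3,0,0,0,0,0],[1,-0.6,0,0,0,0,0],[1,0,0,-0.7,0,0,0],[1,0,0,-0.8,0,0,0],[1,0,0,-0.7,0,0,0],[1,-0.9,-0.15,0,0,0,0],[1,-0.9,-0.15,0,0,0,0],[1,-0.9,-0.15,0,0,0,0],[1,-0.9,-0.15,0,0,0,0],[1,-0.9,-0.15,0,0,0,0],[1,-0.9,-0.15,0,0,0,0]]]'

```text
t: 32.25
eef_pos: [0.5343, -0.2258, 0.074]
orientation: [2.413, 2.011, 0.002]
force: [0.0, 0.4, -0.1]
opening: 0.414
grip_force: 42.1
```

Call:
servo_tool --commands '[[[1,-0.9,-0.15,0,0,0,0],[1,-0.9,-0.15,0,0,0,0],[1,-0.9,-0.15,0,0,0,0],[1,-0.9,-0.15,0,0,0,0],[1,-0.9,-0.15,0,0,0,0],[1,-0.9,-0.15,0,0,0,0],[1,-0.5,-0.1,0,0,0,0],[1,0,0,0,0,0,0],[1,0,0,0,0,0,0]]]'

```text
t: 33.38
eef_pos: [0.4832, -0.3648, 0.0727]
orientation: [-2.413, -2.011, -0.001]
force: [0.8, 0.4, -0.3]
opening: 0.414
grip_force: 42.1
```

```bash
python3 - <<'E'
from h import *
plan((0.48,-0.37,0.003),-.183)
E
```

```text
tcp [ 0.4832 -0.3648  0.0727] yaw_y -0.1809 tilt [0.0004 0.001 ] t 33.375 q7 0.64
shift units [-0.23  -0.089  2.786]
turn units (or other way +-30) [ 0.002 -0.01   0.02 ]
```

Call:
servo_tool --commands '[[[1,0,0,0.6,0,0,0],[1,0,0,0.6,0,0,0],[1,0,0,0.6,0,0,0],[1,0,0,0.5,0,0,0],[1,0,0,0.3,0,0,0],[1,0,0,0.1,0,0,0],[1,0,0,0.06,0,0,0],[1,0,0,0,0,0,0]]]'

```text
t: 34.38
eef_pos: [0.4825, -0.3663, 0.004]
orientation: [2.414, 2.01, 0.0]
force: [-0.7, 0.6, 0.4]
opening: 0.41
grip_force: 42.2
```

Call:
servo_tool --commands '[[[0.5,0,0,0,0,0,0],[0.4,0,0,0,0,0,0],[0.2,0,0,0,0,0,0],[0,0,0,0,0,0,0],[0,0,0,0,0,0,0],[0,0,0,-0.3,0,0,0],[0,0,0,-0.8,0,0,0],[0,0,0,-0.9,0,0,0],[0,0,0,-0.9,0,0,0],[0,0,0,-0.9,0,0,0],[0,0,0,-0.9,0,0,0],[0,0,0,0,0,0,0]]]'

```text
t: 35.88
eef_pos: [0.4841, -0.3675, 0.1245]
orientation: [2.41, 2.006, 0.003]
force: [-0.1, 0.1, -0.4]
opening: 0.997
grip_force: 0.0
```

```bash
python3 - <<'E'
from h import *
s=ctrl.read_state();print(s["t"],s["eef_pos"],s["opening"])
c,a=snap("wrist","pics/w7.png"); ct,b=snap("top","pics/t7.png")
o=np.hstack([cv2.resize(a,(420,315)),cv2.resize(b[125:218,205:315],(373,315))]); cv2.imwrite("pics/fin.png",o)
E
```

```text
35.875 [ 0.48407668 -0.36751657  0.12449693] 0.9973439847011721
```

View pics/fin.png

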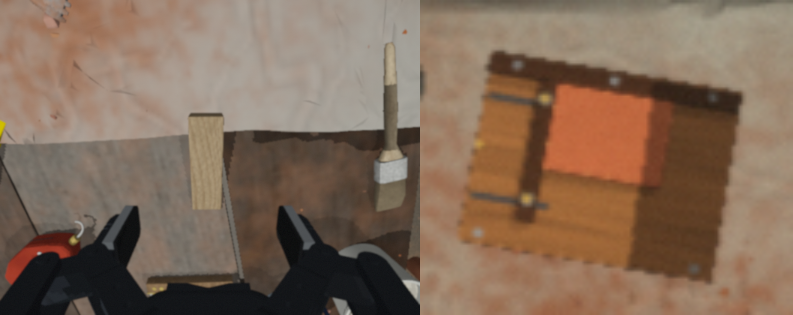

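The wedge lies released and flat on the bench at (206,162), and the brush is untouched at (390,130). In the top crop the tile sits in the corner between the fence and the stop, at (605,135). I'm handing the job in.

```bash
python3 -c "
from station import ctrl
print(ctrl.close_job())"
```

```text
the job is handed in; nothing more can be done
None
```

The job is handed in at about 36 s: my last measurements put the tile flush and square against the fence and touching the stop, and the wedge is released on the bench off the board; no verdict came back.

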